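Move the toiletry bottles to the clean rack in the same order

ROBOT

A 6-joint arm with a two-finger parallel gripper is mounted at the origin on the work surface. World frame = base frame: x ahead of the robot, y to its left, z up, the work surface at z = 0. Lengths are in m, angles in degrees, forces in N, time in s.
With the tool pointing down it reaches from about 0.4 to 0.825 m from the base axis. Payload 7 kg.
Tool frame: the origin (TCP) lies at the very end of the fingers, on their centre line; the grasp point (between the pads) lies 19 mm behind it; z points along the fingers, y is the line along which they close (so a half turn about z gives the same grasp; the last joint's range is limited). The gripper opens to 88 mm and grips with 3 to 60 N. Pads are 19 mm wide; open, the fingers measure 130 mm over their backs; the gripper's body (78 mm by 193 mm) begins 47 mm behind the grasp point.
Start: joints at [-57.577, 20.546, 0.682, 0, -70.136, -16.507], TCP at [0.185, -0.649, 0.227] pointing down, gripper open.
Joint ranges: [-176.03, 176.03], [-82.01, 121.73], [-58.28, 71.71], [-173.87, 95.51], [-174.79, -0.11], [-173.66, 173.66]. Speed limits (degrees/s): [136.94, 136.94, 172.46, 180, 180, 180].

INTERFACE

Orientations are given as [roll, pitch, yaw] about the fixed x, y, z axes, in that order (R = Rz(yaw) Ry(pitch) Rx(roll)).
In Python, from plant import get_state, imaging, r, finder gives the robot as it stands.
- The arm moves only by the shell command python3 -m handwheel 'ROWS' [FORCE]. ROWS is JSON, a list of rows, each a list of 5 numbers: the closure, from 0 (fully open) to 1 (shut), then the shift along the world's x, y, z in cm, then the turn about the world's z in degrees. A call has 1 to 8 rows; each row is the pose to reach, as a shift and turn from the pose commanded when the call began; what a row does not reach only later rows make up. A row lasts 1/8 s, in which the tool goes at most 62.5 mm and 10.7 degrees, less where a joint would pass 70% of its speed; a pose out of reach is approached as far as the arm can. A call with a gripper value outside its range is refused whole. The fingers move at their own pace and stop on an object; FORCE is the grip in N (left out, the last holds). Time passes only in rows, so rows that repeat a pose let the fingers close. It gives the time, the measured TCP pose, the force, the opening and the grip force at its end, in the units of the state.
- get_state(): the state, without advancing time (a new reading comes with each control period).
- imaging.capture(name): name is "side" or "top" or "wrist"; returns (picture, depth): 420x560x3 uint8, red, green, blue; 420x560 float32, m along the optical axis (not along the pixel's ray), 0 where there is no reading.
- imaging.get_calibration(name): a dict with "fx", "fy", "cx", "cy" (pixels), "rvec" (rotation vector, rad) and "tvec" (3), from world to camera coordinates, as OpenCV has them; the wrist camera has in their place "hand_eye" (4x4, takes a point from camera to tool coordinates, whose origin is the TCP and whose axes are the flange's). Camera axes: x right, y down, z forward; pixel columns grow to the right and rows downward; lengths in m; the calibration is good to about 2 mm. A picture is of the moment at which its call begins: read the wrist's pose just before it. get_calibration takes no time and is no camera call.
- r.close_job(): hands the job in; it is judged then, once.
Trained networks look in the newest picture that a camera, given by its name, has taken for a name from the list of things; names that differ only in an ending like _2 or _b are one class to them, and where a whole thing is asked for, a point or a joint stands for the part that bears it (a point fixed in the world has none). Each returns a list of dicts, best first, with "p" (0 to 1); they miss things now and then, are a little off and sometimes report something else, mostly with a low value. They report only what shows in the picture. A call takes as long as a camera call. They do not tell look-alikes from the thing itself.
- finder.cut_out(camera, query): "region" (420x560 bool, what is visible of it) and "pixel" ([column, row] in pixels, amid what is visible of it).
The state is a dict: "time_s": time; "joints": joint angles; "qd": joint speeds; "joint_torque": joint torques, N m; "tcp_pos": TCP position; "eef_rot": TCP orientation; "contact_force": force on the tool from outside, world axes, zero at the start; "moment": the same for the moment, N m; "gripper_width": finger opening in m; "gripper_force": force on a finger pad.
Only numpy, scipy, OpenCV 4.12 (cv2) and the standard library are available. Lean on these libraries where they do the work, as an engineer would, in place of code of your own. Each camera call takes 0.05 s, during which the arm holds its last target. There are 200 camera calls.

TASK

The drip tray by the laundry sink is due for a scrub: move the four bottles from the grey tray into the four pockets of the blue rack, one bottle to a pocket, in the same order as counted from the orange tab of each (the bottle nearest the tray's tab goes into the pocket nearest the rack's tab, and so on along the row). Never tip a bottle over, and leave every one standing upright on its pocket's floor.

Things in the scene. Friction and masses are not known exactly. Their poses are not given: they have to be found in the camera images.
- bottle_purple: loose closed purple toiletry bottle, all in one colour with its cap, 0.14 kg or so: an upright round cylinder 38 mm in diameter up to 98 mm, then a shoulder and a narrow cap, 128 mm tall in all. Origin: centre of its underside, z up. Its yaw means nothing.
- bottle_white: loose closed white toiletry bottle, all in one colour with its cap, 0.14 kg or so: an upright round cylinder 40 mm in diameter up to 98 mm, then a shoulder and a narrow cap, 120 mm tall in all. Origin: centre of its underside, z up. Its yaw means nothing.
- bottle_green: loose closed green toiletry bottle, all in one colour with its cap, 0.14 kg or so: an upright round cylinder 36 mm in diameter up to 98 mm, then a shoulder and a narrow cap, 126 mm tall in all. Origin: centre of its underside, z up. Its yaw means nothing.
- bottle_yellow: loose closed yellow toiletry bottle, all in one colour with its cap, 0.14 kg or so: an upright round cylinder 40 mm in diameter up to 98 mm, then a shoulder and a narrow cap, 118 mm tall in all. Origin: centre of its underside, z up. Its yaw means nothing.
- saucer_purple: fixed purple round saucer, a flat disc 52 mm across and 4 mm thick, lying on the tray; the purple bottle stands on it at the start. It stays where it is, so it keeps showing where that bottle stood. Origin: centre of its underside.
- saucer_white: fixed white round saucer, a flat disc 52 mm across and 4 mm thick, lying on the tray; the white bottle stands on it at the start. It stays where it is, so it keeps showing where that bottle stood. Origin: centre of its underside.
- saucer_green: fixed green round saucer, a flat disc 52 mm across and 4 mm thick, lying on the tray; the green bottle stands on it at the start. It stays where it is, so it keeps showing where that bottle stood. Origin: centre of its underside.
- saucer_yellow: fixed yellow round saucer, a flat disc 52 mm across and 4 mm thick, lying on the tray; the yellow bottle stands on it at the start. It stays where it is, so it keeps showing where that bottle stood. Origin: centre of its underside.
- tray: fixed dark grey drip tray, 66 x 246 mm, on which the bottles stand at the start. Origin: centre of its underside; its own y axis runs along the row, and its orange tab (46 x 14 mm, 14 mm high) is on the +y end. The four places are at y = +90, +30, -30, -90 mm (counted from the tab), x = 0; the floor is 8 mm above the origin, the saucer tops 12 mm; low rims along the long sides reach 14 mm.
- rack: fixed blue rack, 64 x 244 mm, with four square open-topped pockets in a row, empty at the start. Origin: centre of its underside; its own y axis runs along the row, and its orange tab (46 x 14 mm, 30 mm high) is on the +y end. Pocket centres at y = +90, +30, -30, -90 mm (counted from the tab), x = 0; each pocket is 56 x 56 mm inside, its floor 5 mm above the origin, its 4 mm walls reach 30 mm.
Mind the look-alikes: they are no part of the job. What is shaped like the bottle_green but red is not meant.

How it is judged (in metres and radians):
At the end, for the whole second after the job is handed in: Each bottle stands in the rack pocket that has the same number from the rack's orange tab as its saucer has from the tray's orange tab: within 15 mm of the pocket's centre along and across the row, its underside within 4 mm of the pocket's floor, tilted less than 0.1 rad, at rest (under 0.02 m/s) (((y of saucer_purple in the frame of tray between -0.11 and -0.07 m and y of bottle_purple in the frame of rack between -0.105 and -0.075 m) or (y of saucer_purple in the frame of tray between -0.05 and -0.01 m and y of bottle_purple in the frame of rack between -0.045 and -0.015 m) or (y of saucer_purple in the frame of tray between 0.01 and 0.05 m and y of bottle_purple in the frame of rack between 0.015 and 0.045 m) or (y of saucer_purple in the frame of tray between 0.07 and 0.11 m and y of bottle_purple in the frame of rack between 0.075 and 0.105 m)) and x of bottle_purple in the frame of rack between -0.015 and 0.015 m and z of bottle_purple in the frame of rack between 0.001 and 0.009 m and angle between each of bottle_purple, bottle_white, bottle_green, bottle_yellow's own z axis and vertical below 0.1 rad and linear speed of each of bottle_purple, bottle_white, bottle_green, bottle_yellow below 0.02 m/s and ((y of saucer_white in the frame of tray between -0.11 and -0.07 m and y of bottle_white in the frame of rack between -0.105 and -0.075 m) or (y of saucer_white in the frame of tray between -0.05 and -0.01 m and y of bottle_white in the frame of rack between -0.045 and -0.015 m) or (y of saucer_white in the frame of tray between 0.01 and 0.05 m and y of bottle_white in the frame of rack between 0.015 and 0.045 m) or (y of saucer_white in the frame of tray between 0.07 and 0.11 m and y of bottle_white in the frame of rack between 0.075 and 0.105 m)) and x of bottle_white in the frame of rack between -0.015 and 0.015 m and z of bottle_white in the frame of rack between 0.001 and 0.009 m and ((y of saucer_green in the frame of tray between -0.11 and -0.07 m and y of bottle_green in the frame of rack between -0.105 and -0.075 m) or (y of saucer_green in the frame of tray between -0.05 and -0.01 m and y of bottle_green in the frame of rack between -0.045 and -0.015 m) or (y of saucer_green in the frame of tray between 0.01 and 0.05 m and y of bottle_green in the frame of rack between 0.015 and 0.045 m) or (y of saucer_green in the frame of tray between 0.07 and 0.11 m and y of bottle_green in the frame of rack between 0.075 and 0.105 m)) and x of bottle_green in the frame of rack between -0.015 and 0.015 m and z of bottle_green in the frame of rack between 0.001 and 0.009 m and ((y of saucer_yellow in the frame of tray between -0.11 and -0.07 m and y of bottle_yellow in the frame of rack between -0.105 and -0.075 m) or (y of saucer_yellow in the frame of tray between -0.05 and -0.01 m and y of bottle_yellow in the frame of rack between -0.045 and -0.015 m) or (y of saucer_yellow in the frame of tray between 0.01 and 0.05 m and y of bottle_yellow in the frame of rack between 0.015 and 0.045 m) or (y of saucer_yellow in the frame of tray between 0.07 and 0.11 m and y of bottle_yellow in the frame of rack between 0.075 and 0.105 m)) and x of bottle_yellow in the frame of rack between -0.015 and 0.015 m and z of bottle_yellow in the frame of rack between 0.001 and 0.009 m); the robot touches nothing.
It fails at once if a bottle is tipped over (tilted more than 0.7 rad) (angle between any of bottle_purple, bottle_white, bottle_green, bottle_yellow's own z axis and vertical above 0.7 rad).
It also fails if it takes over 106 s, if anything falls off the work surface, if the arm or the gripper's body presses on something with over 40 N, if the wrist force passes 120 N, or if a joint passes its speed limit or range.

## Working session

There is one attempt and no reset: what is moved stays moved. The work goes in short steps, Python scripts to look and compute and a shell command to move; the robot and the scene stay as the last step left them, time stands still between calls to the robot, and variables do not carry over. Pictures are saved under pics/ and viewed, at most 14 in all, crops included, and the job is handed in when it is done.

```bash
mkdir -p pics
cat > h.py <<'E'
import numpy as np, cv2
from plant import get_state, imaging, r, finder
def cap(n,f):
    im,d=imaging.capture(n); cv2.imwrite(f'pics/{f}.png',im[...,::-1]); return im,d
def world(n,d,reg):
    c=imaging.get_calibration(n); v,u=np.nonzero(reg&(d>0)); z=d[v,u]
    P=np.c_[(u-c['cx'])/c['fx']*z,(v-c['cy'])/c['fy']*z,z]
    R=cv2.Rodrigues(np.array(c['rvec'],float))[0]
    return (P-np.array(c['tvec']).ravel())@R
E
python3 - <<'E'
from h import *
for cam in('top','side'):
    im,d=cap(cam,cam+'0')
    for q in ['bottle_purple','bottle_white','bottle_green','bottle_yellow','tray','rack']:
        for o in finder.cut_out(cam,q)[:3]:
            P=world(cam,d,o['region'])
            if len(P): print(cam,q,round(o['p'],2),np.round(o['pixel']),len(P),'med',np.round(np.median(P,0),3),'lo',np.round(np.percentile(P,2,axis=0),3),'hi',np.round(np.percentile(P,98,axis=0),3))
print(get_state())
E
```

```text
top bottle_purple 0.75 [420. 210.] 539 med [ 0.53  -0.274  0.113] lo [ 0.516 -0.295  0.02 ] hi [ 0.55  -0.265  0.142]
top bottle_white 0.83 [356. 203.] 488 med [ 0.546 -0.161  0.114] lo [ 0.533 -0.183  0.019] hi [ 0.569 -0.146  0.133]
top bottle_green 0.96 [361. 152.] 448 med [ 0.652 -0.177  0.101] lo [ 0.644 -0.194  0.011] hi [ 0.67  -0.164  0.128]
top bottle_green 0.81 [327. 197.] 410 med [ 0.557 -0.103  0.114] lo [ 0.546 -0.122  0.002] hi [ 0.596 -0.089  0.14 ]
top bottle_green 0.78 [314. 158.] 421 med [ 0.641 -0.082  0.1  ] lo [ 0.633 -0.099  0.006] hi [ 0.66  -0.067  0.128]
top bottle_yellow 0.64 [385. 207.] 542 med [ 0.539 -0.216  0.113] lo [ 0.524 -0.241  0.011] hi [ 0.564 -0.203  0.132]
top tray 0.62 [353. 217.] 1343 med [ 0.536 -0.164  0.009] lo [ 0.502 -0.307  0.004] hi [ 0.591 -0.063  0.017]
top rack 0.68 [149. 224.] 3957 med [0.518 0.27  0.006] lo [0.404 0.203 0.   ] hi [0.634 0.334 0.031]
side bottle_purple 0.9 [348. 137.] 897 med [ 0.527 -0.269  0.082] lo [ 0.515 -0.292  0.015] hi [ 0.549 -0.262  0.142]
side bottle_white 0.88 [310. 157.] 967 med [ 0.543 -0.15   0.08 ] l
[... 608 characters left out ...]
4  0.032]
{'time_s': 0.7, 'joints': array([-5.75778055e+01,  2.05431101e+01,  6.82589716e-01,  6.27645918e-04,
       -7.01367575e+01, -1.65058038e+01]), 'qd': array([-0.02416685,  0.03598275, -0.03996502,  0.05645877,  0.06442163,
        0.04704362]), 'joint_torque': array([-3.48455742e-04, -5.82159948e+01,  2.93256712e+01,  7.00140640e+00,
        1.25277374e-02, -1.62190440e-05]), 'tcp_pos': array([ 0.1850683 , -0.64911185,  0.22660473]), 'eef_rot': array([-1.79997222e+02,  2.07404047e-04, -1.64083396e+02]), 'contact_force': array([ 0.65753067, -0.67663931, -0.07165971]), 'moment': array([-0.0224438 ,  0.04598077, -0.01223117]), 'gripper_force': 0.0, 'gripper_width': 0.08792711233201125}
```

Run:
```python
import cv2
a=cv2.imread('pics/top0.png')
cv2.imwrite('pics/top0big.png',cv2.resize(a[100:300,60:480],(798,380)))
```

```text
(no output)
```

View pics/top0big.png

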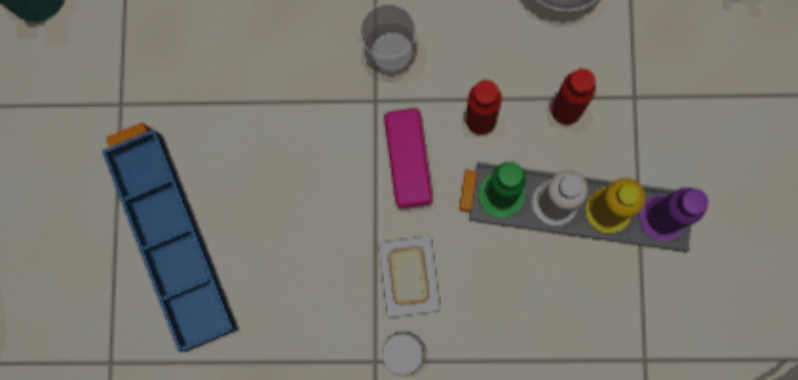

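View pics/side0.png

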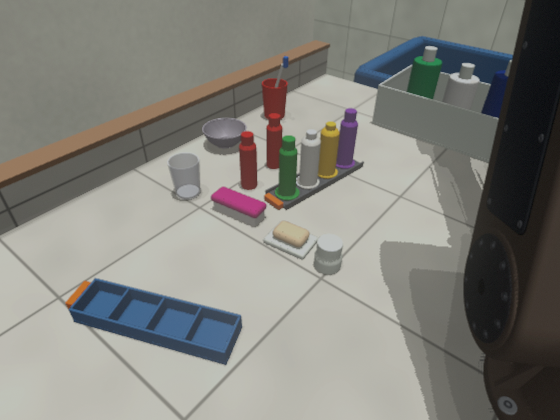

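Candidates for bottle_green (top picture pixels): (327,197), (361,152) and (314,158). Only (327,197) is green and stands on the tray; the other two are red look-alikes. The tray's tab is at its left end (~(307,200)), so the order from the tab is green, white, yellow, purple. The rack's tab is at its far end (~(127,171)). The rack is empty.

```bash
cat > m.py <<'E'
from h import *
from scipy.optimize import least_squares
import sys
def fitrack():
    for cam in('top','side'):
        im,d=cap(cam,'tmp_'+cam)
        for q,w in(('tray',(66,260)),('rack',(64,258))):
            o=finder.cut_out(cam,q)[0]; P=world(cam,d,o['region'])
            P=P[(P[:,2]>0.004)&(P[:,2]<.04)]
            hi=P if q=='tray' else P[P[:,2]>.02]
            print(cam,q,cv2.minAreaRect((hi[:,:2]*1000).astype(np.float32)))
def bottle(q,rad,z0):
    out={}
    for cam in('top','side'):
        im,d=cap(cam,'tmp_'+cam)
        best=None
        for o in finder.cut_out(cam,q):
            c=np.median(im[o['region']],0)
            if q=='bottle_green' and c[0]>c[1]: continue
            best=o;break
        if best is None: continue
        P=world(cam,d,best['region']); P=P[(P[:,2]>z0+.025)&(P[:,2]<z0+.095)]
        P=P[np.linalg.norm(P-np.median(P,0),axis=1)<.06]
        cc=np.array(imaging.get_calibration(cam)['tvec']).ravel(); R=cv2.Rodrigues(np.array(imaging.get_calibration(cam)['rvec'],float))[0]; C=-R.T@cc
        m=np.median(P[:,:2],0); u=m-C[:2]; u/=np.linalg.norm(u)
        s=least_squares(lambda c:np.linalg.norm(P[:,:2]-c,axis=1)-rad,m+u*rad,loss='soft_l1',f_scale=.002)
        out[cam]=s.x
        print(q,cam,np.round(s.x,4),len(P),'rms',round(float(np.sqrt(np.mean(s.fun**2))),4))
    return out
E
python3 - <<'E'
from m import *
fitrack()
C=[]
for q,r_ in(('green',.018),('white',.02),('yellow',.02),('purple',.019)):
    o=bottle('bottle_'+q,r_,.012)
    if o: C.append(np.mean(list(o.values()),0)); print(q,C[-1])
a=cv2.imread('pics/top0.png'); cv2.imwrite('pics/cropg.png',cv2.resize(a[130:250,280:450],None,fx=4,fy=4))
v=C[0]-C[-1]; print(np.degrees(np.arctan2(v[1],v[0])),np.linalg.norm(v)*1000)
s=get_state(); print(s['tcp_pos'],s['eef_rot'],s['time_s'])
E
```

```text
top tray ((549.8925170898438, -188.078857421875), (257.866455078125, 66.89749908447266), 81.10720825195312)
top rack ((521.154052734375, 270.472900390625), (257.5463562011719, 65.4094009399414), 22.805185317993164)
side tray ((547.6382446289062, -183.50534057617188), (256.4631042480469, 66.29901885986328), 80.60008239746094)
side rack ((519.927734375, 273.21527099609375), (257.4814147949219, 65.65180969238281), 22.763416290283203)
bottle_green top [ 0.5641 -0.1063] 93 rms 0.0003
bottle_green side [ 0.5639 -0.1045] 487 rms 0.001
green [ 0.56403132 -0.10538192]
bottle_white side [ 0.5524 -0.1641] 538 rms 0.001
white [ 0.55242076 -0.16405317]
bottle_yellow top [ 0.5441 -0.2232] 145 rms 0.0004
bottle_yellow side [ 0.5439 -0.2214] 509 rms 0.0011
yellow [ 0.54404456 -0.22227041]
bottle_purple top [ 0.5347 -0.2846] 172 rms 0.0004
bottle_purple side [ 0.5346 -0.283 ] 468 rms 0.0012
purple [ 0.53463505 -0.2838011 ]
80.64402660554258 180.8246226849564
[ 0.18508867 -0.64910803  0.22654645] [ 1.79998276e+02 -1.26983357e-03 -1.64083047e+02] 1.8
```

View pics/cropg.png

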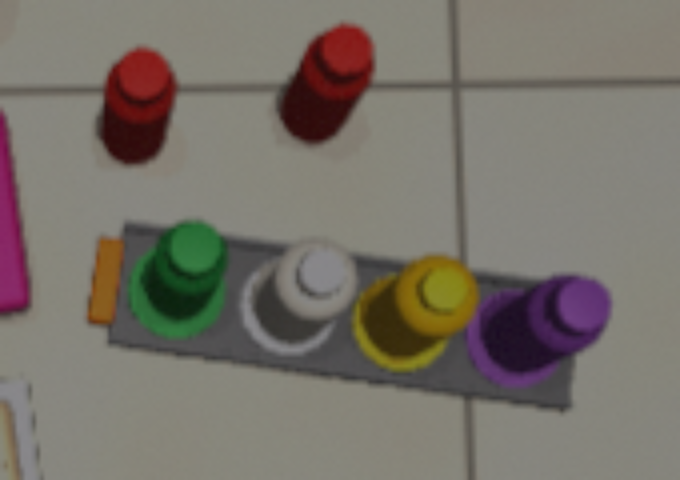

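The crop confirms it: green bottle at the tray's tab end, both red ones off the tray. Next, move above the green bottle.

```bash
python3 -m handwheel '[[0,3.5,5,0,8.1],[0,7,10,0,16.2],[0,10.5,15,0,24.3],[0,14,20,0,32.4],[0,17.5,25,0,40.5],[0,21,30,0,48.6],[0,24.5,35,0,56.7],[0,28,40,0,64.7]]' 20 && python3 -m handwheel '[[0,3.5,5,0,0],[0,7,10,0,0],[0,9.9,14.4,0,0],[0,9.9,14.4,0,0],[0,9.9,14.4,0,0]]'
```

```text
time_s: 2.8
tcp_pos: [0.4661, -0.2473, 0.227]
eef_rot: [-179.9, -0.0, -99.1]
contact_force: [0.8, -1.4, -0.0]
gripper_width: 0.0873
gripper_force: 0.0
time_s: 3.42
tcp_pos: [0.5639, -0.1049, 0.2264]
eef_rot: [180.0, -0.0, -99.3]
contact_force: [-0.1, 1.0, 0.8]
gripper_width: 0.0878
gripper_force: 0.0
```

```bash
python3 -m handwheel '[[0,0,0,-5,0],[0,0,0,-10,0],[0,0,0,-13,0],[0,0,0,-14.8,0],[0,0,0,-14.8,0],[0,0,0,-14.8,0]]' && python3 -m handwheel '[[1,0,0,0,0],[1,0,0,0,0],[1,0,0,0,0],[1,0,0,0,0],[1,0,0,0,0],[1,0,0,0,0],[1,0,0,0,0],[1,0,0,0,0]]' 20
```

```text
time_s: 4.18
tcp_pos: [0.5645, -0.1058, 0.0796]
eef_rot: [-179.9, 0.0, -99.4]
contact_force: [0.3, -0.9, 0.7]
gripper_width: 0.0874
gripper_force: 0.0
time_s: 5.18
tcp_pos: [0.564, -0.1051, 0.0785]
eef_rot: [180.0, -0.0, -99.4]
contact_force: [-0.0, 0.0, -0.8]
gripper_width: 0.0357
gripper_force: 19.9
```

```bash
python3 -m handwheel '[[1,0,0,3,0],[1,0,0,7,0],[1,0,0,11,0],[1,0,1,14,0],[1,0.4,6,14,-8],[1,0.8,11,14,-16],[1,1.2,16,14,-24],[1,1.6,21,14,-32]]' && python3 -m handwheel '[[1,0.4,5,0,-8],[1,0.8,10,0,-16],[1,1.2,15,0,-22],[1,1.5,18,0,-25.8],[1,1.7,19.9,0,-25.8],[1,1.7,19.9,0,-25.8],[1,1.7,19.9,0,-25.8]]'
python3 - <<'E'
from h import *
cap('side','s1')
E
```

```text
time_s: 6.18
tcp_pos: [0.5799, 0.1065, 0.2186]
eef_rot: [180.0, 0.0, -131.7]
contact_force: [0.1, -0.6, -1.2]
gripper_width: 0.0357
gripper_force: 19.9
time_s: 7.05
tcp_pos: [0.597, 0.303, 0.2185]
eef_rot: [-180.0, -0.0, -157.2]
contact_force: [0.0, -0.4, -0.8]
gripper_width: 0.036
gripper_force: 19.9
```

View pics/s1.png

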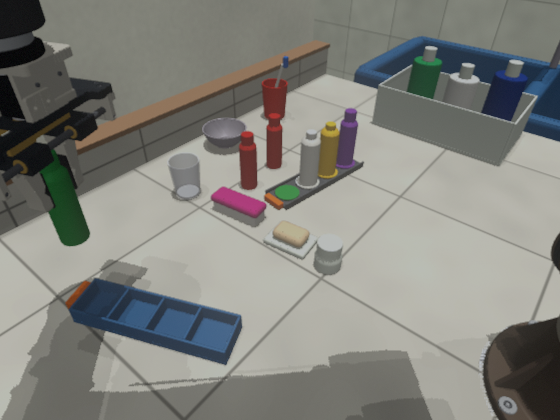

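The green bottle hangs upright from the gripper at about (67,205), and its saucer is free at (288,192). Lower it into pocket 1.

```bash
python3 -m handwheel '[[1,0,0,-5,0],[1,0,0,-9,0],[1,0,0,-12,0],[1,0,0.1,-13.5,0],[1,0,0.1,-14.3,0],[1,0,0.1,-14.6,0],[1,0,0.1,-14.6,0]]' && python3 -m handwheel '[[0,0,0,0,0],[0,0,0,0,0],[0,0,0,0,0],[0,0,0,0,0],[0,0,0,0,0],[0,0,0,3,0],[0,0,0,9,0],[0,0,0,14,0]]'
python3 - <<'E'
from h import *
cap('top','t1'); cap('side','s2')
a=cv2.imread('pics/t1.png'); b=cv2.imread('pics/s2.png')
cv2.imwrite('pics/c1.png',np.hstack([cv2.resize(a[150:300,80:230],(390,390)),cv2.resize(b[180:380,50:250],(390,390))]))
E
```

```text
time_s: 7.98
tcp_pos: [0.5975, 0.3052, 0.0734]
eef_rot: [180.0, 0.1, -157.2]
contact_force: [0.2, -0.2, -0.7]
gripper_width: 0.0354
gripper_force: 19.9
time_s: 8.98
tcp_pos: [0.5972, 0.3049, 0.2147]
eef_rot: [-180.0, 0.0, -157.2]
contact_force: [0.5, 0.6, -0.2]
gripper_width: 0.0876
gripper_force: 0.0
```

View pics/c1.png

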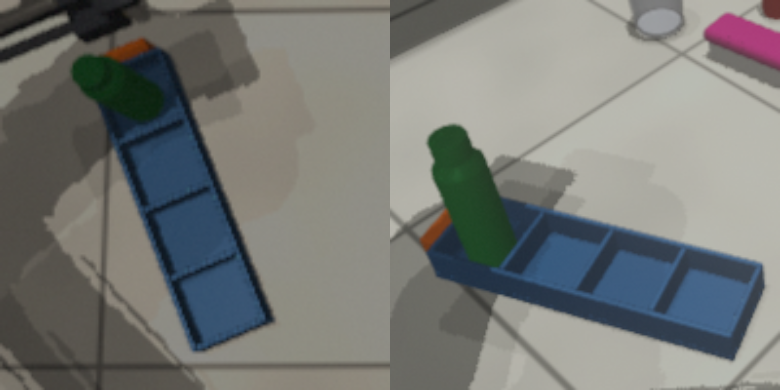

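Green stands in pocket 1. Its lean in both views looks like perspective, so I'll check it numerically.

```bash
cat >> m.py <<'E'
def check(q,rad,i):
    u=np.array([.922,.3875]); w=np.array([-.3875,.922]); c=np.array([.5141,.2691])
    o=bottle(q,rad,.005)
    for k,x in o.items(): print('  rack frame from',k,'along err',round(float((x-c)@u-(.09-.06*i)),4),'across',round(float((x-c)@w),4))
    # tilt and height from the side view
    im,d=imaging.capture('side')
    for g in finder.cut_out('side',q):
        if q=='bottle_green' and np.median(im[g['region']],0)[0]>np.median(im[g['region']],0)[1]: continue
        P=world('side',d,g['region']); m=[np.median(P[(P[:,2]>a)&(P[:,2]<a+.02)],0) for a in(.04,.06,.08)]
        print('  top z',np.percentile(P[:,2],99).round(4),'tilt xy',((m[2]-m[0])[:2]/(m[2]-m[0])[2]).round(3)); break
E
python3 -c "
from m import *
check('bottle_green',.018,0)"
```

```text
bottle_green top [0.5987 0.3051] 216 rms 0.0006
bottle_green side [0.5982 0.3066] 968 rms 0.0017
  rack frame from top along err 0.0019 across 0.0004
  rack frame from side along err 0.002 across 0.002
  top z 0.1335 tilt xy [-0.002 -0.002]
```

```bash
python3 -m handwheel '[[0,-0.6,-6,0,8],[0,-1.2,-12,0,16],[0,-1.8,-18,0,24],[0,-2.4,-24,0,32],[0,-3,-30,0,40],[0,-3.6,-36,0,48],[0,-4.2,-42,0,56],[0,-4.4,-47,0,57.8]]' && python3 -m handwheel '[[0,0,0,0,0],[0,0,0,0,0],[0,0,0,-5,0],[0,0,0,-10,0],[0,0,0,-12.5,0],[0,0,0,-13.7,0],[0,0,0,-13.7,0]]' && python3 -m handwheel '[[1,0,0,0,0],[1,0,0,0,0],[1,0,0,0,0],[1,0,0,0,0],[1,0,0,0,0],[1,0,0,0,0],[1,0,0,3,0],[1,0,0,6,0]]' 20
```

```text
time_s: 10.38
tcp_pos: [0.5521, -0.1672, 0.2117]
eef_rot: [179.9, -0.0, -99.3]
contact_force: [0.8, 0.9, -0.2]
gripper_width: 0.0876
gripper_force: 0.0
time_s: 11.25
tcp_pos: [0.5531, -0.1643, 0.0752]
eef_rot: [179.9, -0.0, -99.3]
contact_force: [-0.0, -1.2, 0.5]
gripper_width: 0.0876
gripper_force: 0.0
time_s: 12.25
tcp_pos: [0.5526, -0.1651, 0.1357]
eef_rot: [179.9, -0.0, -99.4]
contact_force: [0.8, 0.5, -0.7]
gripper_width: 0.04
gripper_force: 19.9
```

```bash
python3 -m handwheel '[[1,0,0,4,0],[1,0,1,8,0],[1,-0.2,6,8,-8],[1,-0.4,12,8,-16],[1,-0.6,18,8,-24],[1,-0.8,24,8,-32],[1,-1,30,8,-40],[1,-1.2,36,8,-48]]' && python3 -m handwheel '[[1,0,5,0,-7],[1,0,8.5,0,-9.8],[1,0,8.5,0,-9.8],[1,0,8.5,0,-9.8],[1,0,8.5,-5,-9.8],[1,0,8.5,-9,-9.8]]' && python3 -m handwheel '[[1,0,0,-3,0],[1,0,0,-4.6,0],[1,0,0,-5.3,0],[1,0,0,-5.6,0],[1,0,0,-5.6,0]]'
```

```text
time_s: 13.25
tcp_pos: [0.5406, 0.1968, 0.2156]
eef_rot: [180.0, 0.0, -147.6]
contact_force: [0.2, -0.5, -0.6]
gripper_width: 0.0396
gripper_force: 19.9
time_s: 14.0
tcp_pos: [0.5409, 0.2785, 0.1246]
eef_rot: [180.0, 0.0, -157.2]
contact_force: [-0.2, 0.0, -1.0]
gripper_width: 0.0398
gripper_force: 19.9
time_s: 14.62
tcp_pos: [0.5415, 0.2802, 0.0704]
eef_rot: [180.0, 0.1, -157.2]
contact_force: [0.3, -0.9, -0.9]
gripper_width: 0.0396
gripper_force: 19.9
```

```bash
python3 -m handwheel '[[0,0,0,0,0],[0,0,0,0,0],[0,0,0,0,0],[0,0,0,0,0],[0,0,0,0,0],[0,0,0,3,0],[0,0,0,9,0],[0,0,0,14.5,0]]' && python3 -m handwheel '[[0,0,0,0,0],[0,0,-6,0,8],[0,0,-12,0,16],[0,0,-18,0,24],[0,0,-24,0,32],[0,0,-30,0,40],[0,0.2,-36,0,48],[0,0.2,-42,0,56]]' && python3 -m handwheel '[[0,0,-6,0,1.8],[0,0,-8.3,0,1.8],[0,0,-8.3,0,1.8],[0,0,-8.3,0,1.8]]'
python3 -c "
from m import *
check('bottle_white',.02,1); bottle('bottle_yellow',.02,.012);s=get_state();print(s['tcp_pos'],s['eef_rot'])"
```

```text
time_s: 15.62
tcp_pos: [0.541, 0.2797, 0.2163]
eef_rot: [-180.0, -0.0, -157.2]
contact_force: [0.9, 0.8, -0.2]
gripper_width: 0.0875
gripper_force: 0.0
time_s: 16.62
tcp_pos: [0.5426, -0.1419, 0.214]
eef_rot: [180.0, -0.0, -100.9]
contact_force: [1.8, 1.0, 0.3]
gripper_width: 0.0876
gripper_force: 0.0
time_s: 17.12
tcp_pos: [0.5428, -0.2227, 0.214]
eef_rot: [180.0, 0.0, -99.4]
contact_force: [1.0, 0.9, 0.2]
gripper_width: 0.0876
gripper_force: 0.0
bottle_white top [0.5429 0.2806] 215 rms 0.0005
bottle_white side [0.5425 0.282 ] 1021 rms 0.0009
  rack frame from top along err 0.001 across -0.0005
  rack frame from side along err 0.0012 across 0.0009
  top z 0.1269 tilt xy [ 0.002 -0.014]
bottle_yellow top [ 0.5442 -0.2231] 115 rms 0.0003
bottle_yellow side [ 0.544  -0.2214] 531 rms 0.0011
[ 0.54317242 -0.22282922  0.21463239] [-1.79991967e+02  1.47357822e-03 -9.93556967e+01]
```

```bash
python3 -m handwheel '[[0,0.1,0,-5,0],[0,0.1,0,-10,0],[0,0.1,0,-12.5,0],[0,0.1,0,-13.8,0],[0,0.1,0,-13.8,0],[0,0.1,0,-13.8,0]]' && python3 -m handwheel '[[1,0,0,0,0],[1,0,0,0,0],[1,0,0,0,0],[1,0,0,0,0],[1,0,0,0,0],[1,0,0,0,0],[1,0,0,3,0],[1,0,0,6,0]]' 20
```

```text
time_s: 18.38
tcp_pos: [0.545, -0.2233, 0.0778]
eef_rot: [-179.9, -0.0, -99.4]
contact_force: [-0.1, -0.0, 0.4]
gripper_width: 0.0878
gripper_force: 0.0
time_s: 19.38
tcp_pos: [0.5435, -0.223, 0.1366]
eef_rot: [179.9, -0.0, -99.4]
contact_force: [0.0, -0.3, -1.8]
gripper_width: 0.0395
gripper_force: 19.9
```

```bash
python3 -m handwheel '[[1,0,0,4,0],[1,-0.5,1,8,0],[1,-1.2,6,8,-8],[1,-2,12,8,-16],[1,-2.8,18,8,-24],[1,-3.6,24,8,-32],[1,-4.4,30,8,-40],[1,-5.2,36,8,-48]]' && python3 -m handwheel '[[1,-0.6,6,0,-7],[1,-0.6,12,0,-9.8],[1,-0.6,12,0,-9.8],[1,-0.6,12,0,-9.8],[1,-0.6,12,0,-9.8],[1,-0.6,12,-5,-9.8],[1,-0.6,12,-9,-9.8]]' && python3 -m handwheel '[[1,0,0,-3,0],[1,0,0,-4.6,0],[1,0,0,-5.3,0],[1,0,0,-5.6,0],[1,0,0,-5.6,0]]'
```

```text
time_s: 20.38
tcp_pos: [0.4913, 0.1388, 0.2166]
eef_rot: [180.0, 0.0, -147.6]
contact_force: [2.0, -0.6, -3.0]
gripper_width: 0.0396
gripper_force: 19.9
time_s: 21.25
tcp_pos: [0.4861, 0.2556, 0.1257]
eef_rot: [180.0, 0.0, -157.3]
contact_force: [0.3, -0.2, -1.6]
gripper_width: 0.0393
gripper_force: 20.0
time_s: 21.88
tcp_pos: [0.4865, 0.2572, 0.0713]
eef_rot: [180.0, 0.1, -157.2]
contact_force: [-0.6, -0.2, -0.8]
gripper_width: 0.0398
gripper_force: 20.0
```

Purple is at (0.535,-0.284): from (0.486,0.257) that is +4.9, -54.1 cm.

```bash
python3 -m handwheel '[[0,0,0,0,0],[0,0,0,0,0],[0,0,0,0,0],[0,0,0,0,0],[0,0,0,0,0],[0,0,0,3,0],[0,0,0,9,0],[0,0,0,14.5,0]]' && python3 -m handwheel '[[0,0,0,0,0],[0,0.5,-6,0,8],[0,1,-12,0,16],[0,1.5,-18,0,24],[0,2,-24,0,32],[0,2.5,-30,0,40],[0,3,-36,0,48],[0,3.5,-42,0,56]]' && python3 -m handwheel '[[0,1,-6,0,1.8],[0,1.4,-12.1,0,1.8],[0,1.4,-12.1,0,1.8],[0,1.4,-12.1,0,1.8],[0,1.4,-12.1,0,1.8]]'
python3 -c "
from m import *
check('bottle_yellow',.02,2); bottle('bottle_purple',.019,.012);s=get_state();print(s['tcp_pos'],s['eef_rot'])"
```

```text
time_s: 22.88
tcp_pos: [0.486, 0.2567, 0.2173]
eef_rot: [-180.0, -0.0, -157.2]
contact_force: [1.2, 1.2, -0.3]
gripper_width: 0.0873
gripper_force: 0.0
time_s: 23.88
tcp_pos: [0.5207, -0.165, 0.2151]
eef_rot: [180.0, 0.0, -100.9]
contact_force: [0.9, 0.7, -0.4]
gripper_width: 0.0875
gripper_force: 0.0
time_s: 24.5
tcp_pos: [0.5351, -0.283, 0.2155]
eef_rot: [180.0, 0.0, -99.3]
contact_force: [0.0, -0.3, 0.3]
gripper_width: 0.0878
gripper_force: 0.0
bottle_yellow top [0.4883 0.2574] 190 rms 0.0004
bottle_yellow side [0.4878 0.2587] 971 rms 0.0006
  rack frame from top along err 0.0017 across -0.0008
  rack frame from side along err 0.0018 across 0.0006
  top z 0.1249 tilt xy [-0.001 -0.   ]
bottle_purple top [ 0.5348 -0.2845] 30 rms 0.0003
bottle_purple side [ 0.5346 -0.2828] 475 rms 0.0012
[ 0.53515775 -0.28392929  0.21562948] [-1.79992759e+02 -1.69065673e-04 -9.93677553e+01]
```

```bash
python3 -m handwheel '[[0,0,0,-5,0],[0,0,0,-10,0],[0,0,0,-12.5,0],[0,0,0,-13.5,0],[0,0,0,-13.5,0],[0,0,0,-13.5,0]]' && python3 -m handwheel '[[1,0,0,0,0],[1,0,0,0,0],[1,0,0,0,0],[1,0,0,0,0],[1,0,0,0,0],[1,0,0,0,0],[1,0,0,3,0],[1,0,0,6,0]]' 20
```

```text
time_s: 25.75
tcp_pos: [0.5361, -0.2844, 0.082]
eef_rot: [-179.9, -0.0, -99.4]
contact_force: [0.2, -0.2, 0.9]
gripper_width: 0.0876
gripper_force: 0.0
time_s: 26.75
tcp_pos: [0.5345, -0.284, 0.1405]
eef_rot: [179.9, 0.0, -99.4]
contact_force: [-0.1, -0.5, -2.0]
gripper_width: 0.0376
gripper_force: 19.9
```

```bash
python3 -m handwheel '[[1,0,0,4,0],[1,-0.5,1,8,0],[1,-1.2,6,8,-8],[1,-2,12,8,-16],[1,-3.2,18,8,-24],[1,-4.4,24,8,-32],[1,-5.6,30,8,-40],[1,-6.8,36,8,-48]]' && python3 -m handwheel '[[1,-1.2,6,0,-7],[1,-2.4,11,0,-9.8],[1,-3.7,15.8,0,-9.8],[1,-3.7,15.8,0,-9.8],[1,-3.7,15.8,0,-9.8],[1,-3.7,15.8,0,-9.8],[1,-3.7,15.8,-5,-9.8],[1,-3.7,15.8,-9,-9.8]]' && python3 -m handwheel '[[1,0,0,-3,0],[1,0,0,-4.6,0],[1,0,0,-5.3,0],[1,0,0,-5.6,0],[1,0,0,-5.6,0]]'
```

```text
time_s: 27.75
tcp_pos: [0.4662, 0.0777, 0.2206]
eef_rot: [180.0, 0.0, -147.7]
contact_force: [1.3, 0.1, -2.0]
gripper_width: 0.0379
gripper_force: 19.9
time_s: 28.75
tcp_pos: [0.4303, 0.2327, 0.1296]
eef_rot: [180.0, 0.0, -157.3]
contact_force: [-0.3, -0.1, -2.2]
gripper_width: 0.0378
gripper_force: 19.9
time_s: 29.38
tcp_pos: [0.4305, 0.234, 0.0751]
eef_rot: [180.0, 0.0, -157.2]
contact_force: [-0.3, -0.2, -1.4]
gripper_width: 0.0373
gripper_force: 19.9
```

```bash
python3 -m handwheel '[[0,0,0,0,0],[0,0,0,0,0],[0,0,0,0,0],[0,0,0,0,0],[0,0,0,0,0],[0,0,0,3,0],[0,0,0,9,0],[0,0,0,14.5,0]]' && python3 -m handwheel '[[0,0,0,0,0],[0,1,-6,0,0],[0,2,-12,0,0],[0,3,-18,0,0],[0,4,-24,0,0],[0,4,-24,0,0],[0,4,-24,0,0]]'
python3 - <<'E'
from m import *
for i,(q,r_) in enumerate((('green',.018),('white',.02),('yellow',.02),('purple',.019))): check('bottle_'+q,r_,i)
cap('side','final'); print(get_state()['time_s'])
E
```

```text
time_s: 30.38
tcp_pos: [0.43, 0.2337, 0.2214]
eef_rot: [-180.0, -0.0, -157.2]
contact_force: [1.1, 1.3, -0.5]
gripper_width: 0.0876
gripper_force: 0.0
time_s: 31.25
tcp_pos: [0.4698, -0.0064, 0.2191]
eef_rot: [180.0, -0.0, -157.3]
contact_force: [-0.7, 0.0, 0.0]
gripper_width: 0.0877
gripper_force: 0.0
bottle_green top [0.5986 0.3052] 225 rms 0.0011
bottle_green side [0.5982 0.3066] 962 rms 0.0013
  rack frame from top along err 0.0019 across 0.0005
  rack frame from side along err 0.002 across 0.002
  top z 0.1332 tilt xy [0.001 0.019]
bottle_white top [0.5753 0.2994] 3 rms 0.0007
bottle_white side [0.5425 0.282 ] 1005 rms 0.0006
  rack frame from top along err 0.0382 across 0.0042
  rack frame from side along err 0.0012 across 0.0009
  top z 0.1271 tilt xy [-0.007  0.008]
bottle_yellow side [0.4878 0.2587] 988 rms 0.0007
  rack frame from side along err 0.0017 across 0.0006
  top z 0.125 tilt xy [-0.001  0.006]
bottle_purple side [0.4314 0.2358] 906 rms 0.0008
  rack frame from side along err 0.0009 across 0.0013
  top z 0.135 tilt xy [-0.008  0.018]
32.5
```

View pics/final.png

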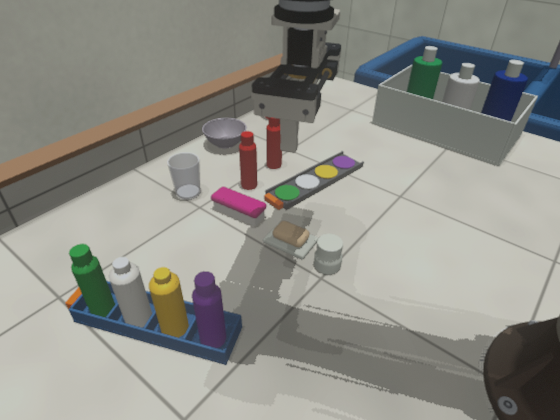

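All four bottles stand upright in the rack: green (92,285), white (129,295), yellow (168,305) and purple (210,312), counted from the tab at (78,293). The saucers show the same order. The white bottle's odd top-view fit came from only 3 points, because the arm blocked the view. The gripper is clear of everything.

```bash
python3 -c "
from plant import r; print(r.close_job())"
```

```text
the job is handed in; nothing more can be done
None
```

I moved all four bottles into the rack in the tray's order from the tab (green, white, yellow, purple); each stood upright within about 3 mm of its pocket's centre when I last measured, and I handed the job in at about 32 s (no verdict was returned).

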